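# Set the forceps to the gap board at the filling bench

### The job

Take the white gap board out of its rack, lean it against the middle of the stand's crossbar from the open side, foot on the table and about 25 degrees from upright, and let go of it. Then pick up the sprung forceps by their thumb pads, hold them level with the tips pointing at the middle of the two dark strokes on the board, about 2 cm in front of it without touching, and squeeze them until the tips stand 14 mm apart like the strokes. Finish while still holding the forceps there, gap steady; the robot does not put them down, and the other loose things on the bench stay where they are.

Things in the scene. Friction and masses are not known exactly. Their poses are not given: they have to be found in the camera images.
- board: loose white plastic board, 10 mm thick (own x), 90 mm wide (own y), 180 mm tall (own z), 0.11 to 0.21 kg; origin at the centre of its lower end, z up the board. It starts upright in the rack. Both faces alike: two dark upright strokes, 50 mm long, 14 mm apart between inner edges, centred across the width, their middle 80 mm above the lower end
- board_mark (a point): point in the middle of the board's thickness midway between the strokes, 80 mm above its lower edge; turns with the board
- rack: fixed black rack block, 70 x 120 mm, 40 mm tall, origin at the centre of its underside; a slot 12 mm wide (own x), 96 mm long (own y), open above, its floor 10 mm above the table; holds the board upright with 30 mm of it in the slot
- stand: fixed steel stand: level crossbar 16 mm thick, 170 mm long (along own y), axis 85 mm above the table, on two posts near its ends; origin on the table under the bar's middle. Own -x is the open front, where the board leans, the table there bare; behind lies a foot plate 6 mm high, own x = +4 to +54 mm
- rest: fixed forceps rest: a 200 x 70 mm black base plate 5 mm thick with two grey crossbars 14 mm wide and 80 mm long, tops 30 mm above the table, at own x = -100 and +70 mm; origin on the table. The forceps lie on the crossbars along own x
- forceps: loose steel sprung forceps, 210 mm long, 100 g, lying on edge on the rest so that the arms close level; 14 mm tall (own z). Origin on the centre line, underside, midway along the thumb pads, where they balance; own x points to the tips, 90 mm ahead; the bow is 110 mm behind. Flat thumb pads from own x = -40 to +35 mm: at the origin 41 mm wide over the outside when relaxed, 26 mm with the tips 14 mm apart
- tip_l (a point): inner face of the tip of the forceps' left arm (own +y side), mid-height; the distance between tip_l and tip_r is the tip gap (41 mm relaxed)
- tip_r (a point): inner face of the tip of the right arm
- forceps_mid (a point): point fixed to the forceps midway between the tips, 90 mm ahead of their origin and 7 mm above it
- limb_l (a joint): squeeze angle of each arm about the bow (both move alike): 0 relaxed, 0.068 rad with the tips 14 mm apart, 0.095 the stop (tips 3 mm apart). Sprung open: at the pads' middle 2.5 N starts it, 8 N gives 14 mm; each mm of squeeze there closes the tips by 1.8 mm
- beaker: open clear plastic beaker, 96 mm wide, 125 mm tall, standing near the right front; origin at its underside
- bottle_a: small closed amber glass bottle with black cap, 42 mm wide, 95 mm tall, standing to the far right; origin at its underside
- bottle_b: same kind of bottle, standing at the left near the robot; origin at its underside
- jar: squat closed glass jar with metal cap, 64 mm wide, 60 mm tall, standing on the right behind the stand; origin at its underside
- cap: black screw cap, 32 mm wide, 18 mm tall, lying near the robot in the middle; origin at its underside
- collar: steel ring, 40 mm wide, 12 mm tall, lying flat beyond the middle; origin at its underside
- driver: screwdriver, red handle, about 200 mm long, lying flat at the far left
Mind the look-alikes: they are no part of the job. Leave any blue look-alike of the forceps alone.

How it is judged:
By the outcome, as a careful person would: the job done as asked, in the order asked, and still so for the second after the job is handed in, while the arm keeps its last pose, push and grip.
It also fails if it takes over 58 s, if anything falls off the work surface, if the arm or the gripper's body presses on something with over 40 N, if the wrist force passes 120 N, or if a joint passes its speed limit or range.

### The arm

A 6-joint arm with a two-finger parallel gripper is mounted at the origin on the work surface. World frame = base frame: x ahead of the robot, y to its left, z up, the work surface at z = 0. Lengths are in m, angles in rad, forces in N, time in s.
With the tool pointing down it reaches from about 0.35 to 0.775 m from the base axis. Payload 7.3 kg.
Tool frame: the origin (TCP) lies at the very end of the fingers, on their centre line; the grasp point (between the pads) lies 19 mm behind it; z points along the fingers, y is the line along which they close (so a half turn about z gives the same grasp; the last joint's range is limited). The gripper opens to 92 mm and grips with 3 to 60 N. Pads are 19 mm wide; open, the fingers measure 130 mm over their backs; the gripper's body (75 mm by 190 mm) begins 47 mm behind the grasp point.
Start: joints at [1.186, 0.342, 1.524, -0, 1.275, -0.146], TCP at [0.124, 0.51, 0.227] pointing down, gripper open.
Joint ranges: [-2.53, 2.53], [-0.77, 2.02], [0.04, 2.7], [-1, 4.14], [0.28, 2.66], [-3.11, 3.11]. Speed limits (rad/s): [2.57, 2.57, 3.14, 3.14, 3.14, 3.14].

### API

Orientations are given as [roll, pitch, yaw] about the fixed x, y, z axes, in that order (R = Rz(yaw) Ry(pitch) Rx(roll)).
In Python, from cell import robot, read_camera, get_calibration gives the robot as it stands. The module is installed in compiled form; this text tells all that it offers.
- The arm moves only by the tool send_rows, never from a script. Its argument "plan" is a list of rows, each a list of 2 entries, a list of its own where there are three numbers: the shift along the tool's x, y, z as a fraction of full scale, then the turn, a rotation vector about the tool's x, y, z as a fraction of full scale. A call has exactly 10 rows; each row shifts and turns the commanded pose from where the row before left it, along the tool's axes as they then stand; what a row does not reach is not made up. Full scale, the value 1, is 0.025 m for a shift and 90 degrees for a turn. A row lasts 1/8 s, in which the tool goes at most 62.5 mm and 10.7 degrees, less where a joint would pass 70% of its speed; a pose out of reach is approached as far as the arm can. A call with a number of a shift or a turn outside -1 to 1 is refused whole. A call with a gripper value outside its range is refused whole. "gripper" is the opening, from -1 (shut) to 1 (fully open), so that 0 is half open, set as the call begins (left out, the last holds). The fingers move at their own pace and stop on an object; "force" is the grip in N (left out, the last holds). Time passes only in rows, so rows that do not move let the fingers close, or fill a call up. It gives the time, the measured TCP pose, the force, the opening and the grip force at its end, in the units of the state.
- robot.observe(): the state, without advancing time (a new reading comes with each control period).
- read_camera(name): name is "side" or "top"; returns (picture, depth): 420x560x3 uint8, blue, green, red; 420x560 float32, m along the optical axis (not along the pixel's ray), 0 where there is no reading.
- get_calibration(name): a dict with "intrinsics" (3x3 intrinsics, pixels), "dist_coeffs" ([k1, k2, p1, p2, k3] as OpenCV has them; the pictures are not rectified), "rvec" (rotation vector, rad) and "tvec" (3), from world to camera coordinates, as OpenCV has them. Camera axes: x right, y down, z forward; pixel columns grow to the right and rows downward; lengths in m; the calibration is good to about 2 mm. A picture is of the moment at which its call begins. get_calibration takes no time and is no camera call.
- robot.hand_in(): hands the job in; it is judged then, once.
The state is a dict: "time": time; "qpos": joint angles; "qvel": joint speeds; "joint_efforts": joint torques, N m; "tool_pos": TCP position; "tool_rot": TCP orientation; "contact_force": force on the tool from outside, world axes, zero at the start; "torque": the same for the moment, N m; "opening": finger opening in m; "grip_force": force on a finger pad.
Only numpy, scipy, OpenCV 4.12 (cv2) and the standard library are available. Lean on these libraries where they do the work, as an engineer would, in place of code of your own. Each camera call takes 0.05 s, during which the arm holds its last target. There are 200 camera calls.

## Working session

There is one attempt and no reset: what is moved stays moved. The work goes in short steps, Python scripts to look and compute and a tool call to move; the robot and the scene stay as the last step left them, time stands still between calls to the robot, and variables do not carry over. Pictures are saved under pics/ and viewed, at most 10 in all, crops included, and the job is handed in when it is done.

Besides the shell and the picture viewer there is one more tool, called after ">>>" as name(argument=value, ...) on one line, values as JSON. send_rows: Moves the arm, as the interface text tells. Shift numbers are shares of 0.025 m and turn numbers shares of 90 degrees, none past 1 either way. Its arguments: {"type":"object","properties":{"plan":{"type":"array"},"gripper":{"type":"number"},"force":{"type":"number"}},"required":["plan"]}

```bash
mkdir -p pics; cat > h.py <<'E'
import numpy as np, cv2
from cell import robot, read_camera, get_calibration
from scipy.spatial.transform import Rotation as Ro
def snap(n,tag):
    p,d=read_camera(n); cv2.imwrite(f'pics/{tag}.png',p); np.save(f'{tag}.npy',d); return p,d
def world(n,d):
    c=get_calibration(n);K=np.array(c['intrinsics']);D=np.array(c['dist_coeffs']);R=cv2.Rodrigues(np.array(c['rvec'],float))[0];t=np.array(c['tvec'],float).reshape(3)
    h,w=d.shape;u,v=np.meshgrid(np.arange(w),np.arange(h))
    q=cv2.undistortPoints(np.stack([u,v],-1).reshape(-1,1,2).astype(np.float64),K,D).reshape(h,w,2)
    P=np.concatenate([q*d[...,None],d[...,None]],-1)
    W=(P-t)@R; W[d<=0]=np.nan; return W
def st():
    s=robot.observe(); print({k:np.round(s[k],4).tolist() for k in s})
    return s
E
python3 - <<'E'
from h import *
st()
for n in('side','top'):
    p,d=snap(n,n+'0'); c=get_calibration(n); R=cv2.Rodrigues(np.array(c['rvec'],float))[0]
    print(n,(-R.T@np.array(c['tvec']).reshape(3)).round(3),R.round(2).tolist(),np.array(c['intrinsics']).round(0).tolist())
E
```

```text
{'time': 0.0, 'qpos': [1.186, 0.3427, 1.525, -0.0, 1.2754, -0.146], 'qvel': [0.0003, -0.0024, -0.0011, -0.0, 0.0013, 0.0011], 'joint_efforts': [-0.0003, -43.1237, -24.4217, 0.0717, 0.0559, -0.0001], 'tool_pos': [0.124, 0.5097, 0.226], 'tool_rot': [-3.14, -0.0002, 2.9028], 'contact_force': [-1.2487, 1.1577, 0.3328], 'torque': [0.0192, 0.0097, -0.0907], 'grip_force': 0.0, 'opening': 0.0915}
side [ 0.384 -0.806  0.938] [[0.98, -0.19, 0.0], [-0.14, -0.73, -0.67], [0.13, 0.66, -0.74]] [[380.0, 0.0, 277.0], [0.0, 380.0, 209.0], [0.0, 0.0, 1.0]]
top [ 0.311 -0.002  1.5  ] [[-0.0, -1.0, 0.02], [-0.99, -0.0, -0.15], [0.15, -0.02, -0.99]] [[545.0, 0.0, 275.0], [0.0, 545.0, 212.0], [0.0, 0.0, 1.0]]
```

View pics/top0.png

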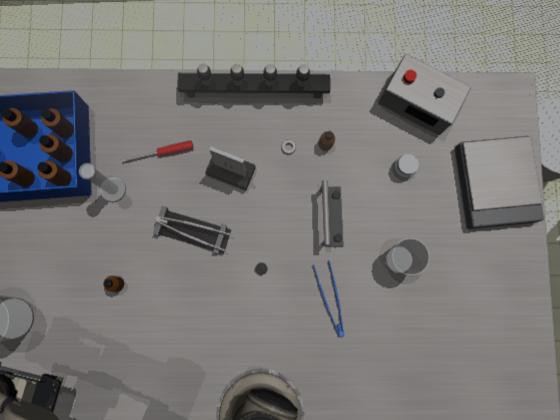

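View pics/side0.png

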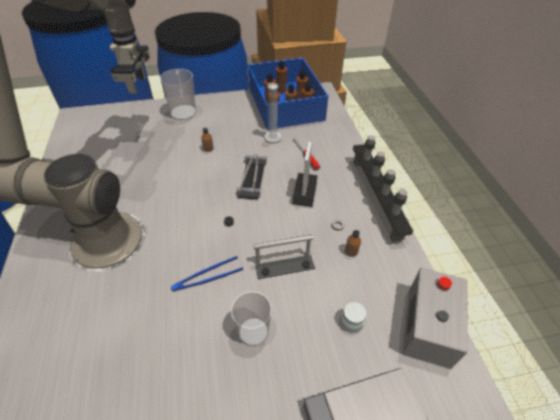

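The top view shows the steel forceps on the rest around (190,230), board in the rack at (230,165), and the stand at (330,215) with its bar on the left and foot plate on the right. So the open side faces world +y. The blue forceps at (328,300) are the look-alike. Enlarging to confirm and measure.

```bash
python3 - <<'E'
from h import *
p=cv2.imread('pics/top0.png'); d=np.load('top0.npy'); 
cv2.imwrite('pics/crop0.png',cv2.resize(p[135:265,145:355],None,fx=3.8,fy=3.8,interpolation=cv2.INTER_CUBIC))
W=world('top',d); np.save('Wt.npy',W); Ws=world('side',np.load('side0.npy')); np.save('Ws.npy',Ws)
def box(W,u0,u1,v0,v1,z0,z1):
    q=W[v0:v1,u0:u1].reshape(-1,3); q=q[(q[:,2]>z0)&(q[:,2]<z1)]
    r=cv2.minAreaRect(q[:,:2].astype(np.float32)); print(len(q),q.mean(0).round(4),'box',np.round(r[0],4),np.round(r[1],4),round(r[2],1),'z',np.percentile(q[:,2],[5,50,95]).round(4)); return q
for nm,W_,a in (('board','t',(195,265,130,195,.10,.25)),('boardtop','t',(195,265,130,195,.178,.25)),('rack','t',(195,265,130,195,.032,.05)),('bar','t',(300,350,170,255,.07,.11)),('plate','t',(320,350,170,255,.003,.02)),('forceps','t',(150,235,200,260,.036,.06)),('restbars','t',(150,235,200,260,.022,.034)),('base','t',(150,235,200,260,.003,.01))):
    print(nm); box(W,*a)
for z0 in (.10,.13,.16): 
    print('side board'); box(Ws,290,325,135,200,z0,z0+.05)
print('side bar');box(Ws,245,320,225,280,.07,.11)
print('table',np.nanmedian(W[280:330,150:220,2]))
E
```

```text
board
407 [0.6501 0.0847 0.1612] box [0.6527 0.0854] [0.0907 0.0128] 69.3 z [0.1079 0.1686 0.1925]
boardtop
179 [0.6523 0.085  0.1883] box [0.6527 0.0854] [0.0907 0.0126] 69.7 z [0.181  0.1886 0.1936]
rack
639 [0.6391 0.0822 0.0397] box [0.653  0.0846] [0.1207 0.0714] 68.6 z [0.0342 0.0396 0.0453]
bar
390 [ 0.5244 -0.17    0.0903] box [ 0.5254 -0.1707] [0.17   0.0166] 1.9 z [0.0837 0.0904 0.0961]
plate
811 [ 0.5302 -0.2072  0.0073] box [ 0.5379 -0.2052] [0.0821 0.2362] 88.9 z [0.0033 0.0062 0.0168]
forceps
281 [0.485  0.1934 0.0431] box [0.488  0.1854] [0.2054 0.0549] 70.5 z [0.0374 0.043  0.0489]
restbars
270 [0.4842 0.1882 0.0291] box [0.4836 0.1848] [0.2028 0.0793] 73.4 z [0.0244 0.0293 0.0331]
base
1306 [0.4854 0.187  0.0053] box [0.4873 0.1888] [0.1644 0.2314] 0.6 z [0.0032 0.005  0.0088]
side board
62 [0.6442 0.0586 0.1253] box [0.6549 0.0788] [0.0904 0.0098] 61.6 z [0.1042 0.1243 0.147 ]
side board
67 [0.6443 0.0587 0.1561] box [0.6511 0.0805] [0.0907 0.0098] 68.3 z [0.1336 0.1564 0.1776]
side board
99 [0.6487 0.0733 0.1836] box [0.6519 0.0833] [0.0929 0.0102] 68.5 z [0.1638 0.1883 0.1918]
side bar
354 [ 0.5231 -0.1749  0.0887] box [ 0.5238 -0.1728] [0.1696 0.0177] 1.8 z [0.0802 0.0898 0.094 ]
table -0.0004688971119761885
```

View pics/crop0.png

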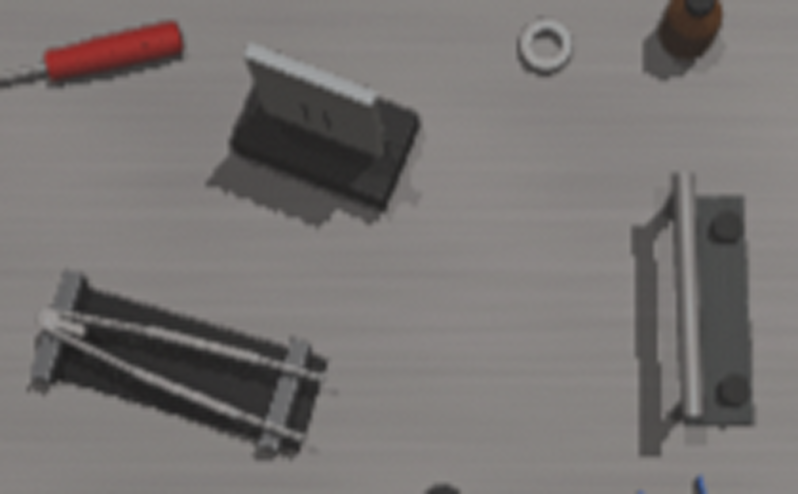

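The crop shows the board in the rack with its width running from the upper left (250,50) to the lower right (380,100). The steel forceps on the rest have their bow at (45,320) and tips at (315,375) and (300,435). The stand's bar runs down the picture from (683,175) to (692,415). There are two forceps in the scene: the steel pair on the rest at (190,230) fits the description, and the blue pair at (328,300) is the look-alike.

```bash
cat >> h.py <<'E'
def D(yaw,tilt=0):  # tool down, tool x at yaw deg; tilt about world x first-hand
    return Ro.from_euler('z',yaw,degrees=True)*Ro.from_euler('x',180+tilt,degrees=True)
def plan(p1,R1,n,p0=None,R0=None):
    s=robot.observe()
    if p0 is None: p0=s['tool_pos']
    if R0 is None: R0=Ro.from_euler('xyz',s['tool_rot'])
    p0=np.array(p0,float);p1=np.array(p1,float);w=(R1*R0.inv()).as_rotvec(); rows=[]
    p,R=p0,R0
    for k in range(1,n+1):
        sh=np.round(R.inv().apply(p0+(p1-p0)*k/n-p)/.025,2)
        Rk=Ro.from_rotvec(w*k/n)*R0
        tr=np.round((R.inv()*Rk).as_rotvec()/(np.pi/2),3)
        p=p+R.apply(sh*.025); R=R*Ro.from_rotvec(tr*np.pi/2); rows.append([sh.tolist(),tr.tolist()])
    print('max shift',max(max(map(abs,r[0])) for r in rows),'max turn',max(np.linalg.norm(r[1]) for r in rows)*90, 'end err mm',((p-p1)*1e3).round(2))
    for i in range(0,n,10): print(str(rows[i:i+10]).replace(' ',''))
    return p,R
E
python3 - <<'E'
from h import *
plan([.6525,.085,.235],D(69),20)
W=np.load('Wt.npy')
q=W[200:260,150:235].reshape(-1,3);q=q[(q[:,2]>.036)&(q[:,2]<.06)]
a=-np.array([np.cos(np.radians(72)),np.sin(np.radians(72))]);b=np.array([-a[1],a[0]])
c=np.array([.488,.1854]);s=(q[:,:2]-c)@a;t=(q[:,:2]-c)@b
print('ext',s.min(),s.max())
for lo in np.arange(-.12,.12,.02):
    m=(s>=lo)&(s<lo+.02)
    if m.any(): print(round(lo,2),m.sum(),t[m].min().round(4),t[m].max().round(4), ((t[m].min()+t[m].max())/2).round(4))
E
```

```text
max shift 1.36 max turn 4.95 end err mm [ 0.03  0.05 -0.09]
[[[-1.23,-0.58,-0.02],[-0.0,0.0,0.054]],[[-1.27,-0.46,-0.01],[-0.0,0.0,0.054]],[[-1.31,-0.36,-0.02],[-0.0,0.0,0.054]],[[-1.33,-0.25,-0.02],[-0.0,0.0,0.054]],[[-1.35,-0.14,-0.02],[-0.0,0.0,0.054]],[[-1.36,-0.02,-0.01],[-0.0,0.0,0.054]],[[-1.35,0.1,-0.02],[-0.0,0.0,0.054]],[[-1.34,0.21,-0.02],[-0.0,0.0,0.055]],[[-1.32,0.32,-0.01],[-0.0,0.0,0.054]],[[-1.28,0.44,-0.02],[-0.0,0.0,0.054]]]
[[[-1.24,0.54,-0.02],[-0.0,0.0,0.054]],[[-1.19,0.65,-0.02],[-0.0,0.001,0.054]],[[-1.14,0.74,-0.02],[-0.0,-0.0,0.054]],[[-1.06,0.84,-0.01],[-0.0,-0.0,0.054]],[[-1.0,0.93,-0.02],[-0.0,-0.0,0.054]],[[-0.9,1.0,-0.02],[-0.0,-0.0,0.054]],[[-0.83,1.08,-0.02],[-0.001,-0.0,0.054]],[[-0.72,1.15,-0.02],[0.0,-0.0,0.054]],[[-0.63,1.2,-0.02],[0.0,-0.0,0.054]],[[-0.52,1.25,-0.01],[0.0,-0.0,0.054]]]
ext -0.10280036715341026 0.10194802484405789
-0.12 3 -0.0061 0.0 -0.003
-0.1 38 -0.0138 0.0033 -0.0053
-0.08 33 -0.0164 0.006 -0.0052
-0.06 20 -0.0192 0.0082 -0.0055
-0.04 23 -0.0231 0.0115 -0.0058
-0.02 31 -0.0249 0.0138 -0.0055
0.0 32 -0.0268 0.0144 -0.0062
0.02 29 -0.0281 0.016 -0.006
0.04 27 -0.0287 0.017 -0.0058
0.06 22 -0.0292 0.0255 -0.0018
0.08 20 -0.0299 0.0164 -0.0067
0.1 3 -0.0299 0.0174 -0.0063
```

```bash
python3 - <<'E'
from h import *
plan([.6525,.085,.229],D(69),30)
E
```

```text
max shift 0.91 max turn 3.3299999999999996 end err mm [-0.06  0.15 -0.08]
[[[-0.82,-0.38,-0.0],[-0.0,0.0,0.036]],[[-0.84,-0.34,-0.01],[-0.0,0.0,0.036]],[[-0.85,-0.29,-0.0],[-0.0,0.0,0.036]],[[-0.88,-0.24,-0.0],[-0.0,0.0,0.036]],[[-0.88,-0.19,-0.01],[-0.0,0.0,0.036]],[[-0.89,-0.14,-0.0],[-0.0,0.0,0.036]],[[-0.9,-0.09,-0.0],[-0.0,0.0,0.036]],[[-0.91,-0.04,-0.01],[-0.0,0.0,0.036]],[[-0.9,0.02,-0.0],[-0.0,0.0,0.036]],[[-0.9,0.06,-0.0],[-0.0,0.0,0.036]]]
[[[-0.9,0.11,-0.01],[-0.0,0.0,0.036]],[[-0.89,0.17,-0.0],[-0.0,0.0,0.037]],[[-0.87,0.22,-0.01],[-0.0,0.0,0.036]],[[-0.87,0.26,0.0],[-0.0,0.0,0.036]],[[-0.85,0.32,-0.0],[-0.0,0.0,0.036]],[[-0.82,0.36,-0.01],[-0.0,0.0,0.036]],[[-0.81,0.41,0.0],[-0.0,0.0,0.036]],[[-0.78,0.45,-0.0],[-0.0,0.001,0.036]],[[-0.76,0.5,-0.01],[-0.0,-0.0,0.036]],[[-0.73,0.53,-0.0],[-0.0,-0.0,0.036]]]
[[[-0.69,0.58,-0.01],[-0.0,-0.0,0.036]],[[-0.66,0.62,-0.0],[-0.0,-0.0,0.036]],[[-0.63,0.65,-0.01],[-0.0,-0.0,0.036]],[[-0.58,0.69,-0.0],[-0.0,-0.0,0.036]],[[-0.55,0.72,-0.01],[-0.001,-0.0,0.036]],[[-0.51,0.75,0.0],[0.0,-0.0,0.036]],[[-0.46,0.78,-0.0],[0.0,-0.0,0.036]],[[-0.42,0.8,-0.01],[0.0,-0.0,0.036]],[[-0.37,0.82,0.0],[0.0,-0.0,0.036]],[[-0.32,0.84,-0.0],[0.0,-0.0,0.036]]]
```

>>> send_rows(plan=[[[-0.82, -0.38, 0], [0, 0, 0.036]], [[-0.84, -0.34, 0], [0, 0, 0.036]], [[-0.85, -0.29, 0], [0, 0, 0.036]], [[-0.88, -0.24, 0], [0, 0, 0.036]], [[-0.88, -0.19, 0], [0, 0, 0.036]], [[-0.89, -0.14, 0], [0, 0, 0.036]], [[-0.9, -0.09, 0], [0, 0, 0.036]], [[-0.91, -0.04, 0], [0, 0, 0.036]], [[-0.9, 0.02, 0], [0, 0, 0.036]], [[-0.9, 0.06, 0], [0, 0, 0.036]]], gripper=1)

```text
time: 1.35
tool_pos: [0.3007, 0.3679, 0.2264]
tool_rot: [-3.141, -0.0, 2.335]
contact_force: [-1.3, -0.2, -0.2]
opening: 0.0919
grip_force: 0.0
```

>>> send_rows(plan=[[[-0.9, 0.11, -0.01], [0, 0, 0.036]], [[-0.89, 0.17, 0], [0, 0, 0.036]], [[-0.87, 0.22, -0.01], [0, 0, 0.036]], [[-0.87, 0.26, 0], [0, 0, 0.036]], [[-0.85, 0.32, 0], [0, 0, 0.036]], [[-0.82, 0.36, -0.01], [0, 0, 0.036]], [[-0.81, 0.41, 0], [0, 0, 0.036]], [[-0.78, 0.45, 0], [0, 0, 0.036]], [[-0.76, 0.5, -0.01], [0, 0, 0.036]], [[-0.73, 0.53, 0], [0, 0, 0.036]]])

```text
time: 2.6
tool_pos: [0.4771, 0.2265, 0.2274]
tool_rot: [-3.141, -0.0, 1.77]
contact_force: [-0.0, 0.5, 0.3]
opening: 0.0917
grip_force: 0.0
```

>>> send_rows(plan=[[[-0.69, 0.58, -0.01], [0, 0, 0.036]], [[-0.66, 0.62, 0], [0, 0, 0.036]], [[-0.63, 0.65, -0.01], [0, 0, 0.036]], [[-0.58, 0.69, 0], [0, 0, 0.036]], [[-0.55, 0.72, -0.01], [0, 0, 0.036]], [[-0.51, 0.75, 0], [0, 0, 0.036]], [[-0.46, 0.78, 0], [0, 0, 0.036]], [[-0.42, 0.8, -0.01], [0, 0, 0.036]], [[-0.37, 0.82, 0], [0, 0, 0.036]], [[-0.32, 0.84, 0], [0, 0, 0.036]]])

```text
time: 3.85
tool_pos: [0.654, 0.0849, 0.2285]
tool_rot: [-3.141, -0.0, 1.203]
contact_force: [-0.7, -0.0, 0.1]
opening: 0.0919
grip_force: 0.0
```

```bash
python3 - <<'E'
from h import *
st(); plan([.6525,.085,.160],D(69),5)
E
```

```text
{'time': 3.85, 'qpos': [0.0129, 0.5972, 1.1025, 0.0002, 1.4421, 0.3812], 'qvel': [-0.1763, 0.2499, -0.4392, -0.0007, 0.186, 0.2731], 'joint_efforts': [0.6399, -58.5163, -24.6377, 0.0578, -0.2167, -0.3695], 'tool_pos': [0.654, 0.0849, 0.2285], 'tool_rot': [-3.1414, -0.0001, 1.2026], 'contact_force': [-0.655, -0.0434, 0.0929], 'torque': [-0.0802, 0.0777, -0.0339], 'grip_force': 0.0, 'opening': 0.0919}
max shift 0.55 max turn 0.09 end err mm [-0.06 -0.    0.03]
[[[-0.0,-0.01,0.55],[-0.0,-0.0,-0.0]],[[-0.01,-0.01,0.55],[-0.0,-0.0,-0.0]],[[-0.0,-0.01,0.54],[-0.0,-0.0,-0.001]],[[-0.01,-0.02,0.55],[-0.0,-0.0,0.0]],[[0.0,-0.01,0.55],[-0.0,-0.0,-0.0]]]
```

>>> send_rows(plan=[[[0, -0.01, 0.4], [0, 0, 0]], [[0, -0.01, 0.4], [0, 0, 0]], [[0, -0.01, 0.4], [0, 0, 0]], [[0, -0.01, 0.4], [0, 0, 0]], [[0, -0.01, 0.4], [0, 0, 0]], [[0, 0, 0.3], [0, 0, 0]], [[0, 0, 0.2], [0, 0, 0]], [[0, 0, 0.15], [0, 0, 0]], [[0, 0, 0.1], [0, 0, 0]], [[0, 0, 0], [0, 0, 0]]])

```text
time: 5.1
tool_pos: [0.6518, 0.0864, 0.1599]
tool_rot: [3.142, -0.0, 1.206]
contact_force: [0.4, 1.2, 1.3]
opening: 0.0918
grip_force: 0.0
```

>>> send_rows(plan=[[[0, 0, 0], [0, 0, 0]], [[0, 0, 0], [0, 0, 0]], [[0, 0, 0], [0, 0, 0]], [[0, 0, 0], [0, 0, 0]], [[0, 0, 0], [0, 0, 0]], [[0, 0, 0], [0, 0, 0]], [[0, 0, 0], [0, 0, 0]], [[0, 0, 0], [0, 0, 0]], [[0, 0, 0], [0, 0, 0]], [[0, 0, 0], [0, 0, 0]]], gripper=-1, force=25)

```text
time: 6.35
tool_pos: [0.6522, 0.0863, 0.16]
tool_rot: [3.141, -0.0, 1.206]
contact_force: [2.5, -0.5, -1.3]
opening: 0.0098
grip_force: 25.0
```

```bash
python3 - <<'E'
from h import *
st()
E
```

```text
{'time': 6.35, 'qpos': [0.0152, 0.6389, 1.2164, -0.0002, 1.2852, 0.3799], 'qvel': [0.0004, 0.0012, 0.0004, 0.0013, 0.003, 0.0001], 'joint_efforts': [0.5699, -58.4073, -24.0637, 0.3067, 0.7613, -0.0682], 'tool_pos': [0.6522, 0.0863, 0.16], 'tool_rot': [3.1406, -0.0002, 1.2061], 'contact_force': [2.5432, -0.4819, -1.2983], 'torque': [-0.2337, -0.4024, -0.1163], 'grip_force': 24.9513, 'opening': 0.0098}
```

>>> send_rows(plan=[[[0, 0, -0.1], [0, 0, 0]], [[0, 0, -0.3], [0, 0, 0]], [[0, 0, -0.4], [0, 0, 0]], [[0, 0, -0.5], [0, 0, 0]], [[0, 0, -0.5], [0, 0, 0]], [[0, 0, -0.5], [0, 0, 0]], [[0, 0, -0.5], [0, 0, 0]], [[0, 0, -0.5], [0, 0, 0]], [[0, 0, -0.4], [0, 0, 0]], [[0, 0, -0.3], [0, 0, 0]]])

```text
time: 7.6
tool_pos: [0.6519, 0.0865, 0.2607]
tool_rot: [3.141, -0.0, 1.206]
contact_force: [-0.1, 0.7, -1.2]
opening: 0.0098
grip_force: 25.0
```

```bash
python3 - <<'E'
from h import *
st(); plan([.5245,-.1822,.208],D(1.9,25),20)
E
```

```text
{'time': 7.6, 'qpos': [0.0154, 0.5783, 1.0495, 0.0002, 1.5135, 0.3798], 'qvel': [-0.0008, -0.0186, -0.1101, 0.0002, 0.1389, 0.0002], 'joint_efforts': [0.0118, -57.749, -26.683, 0.0894, -0.1426, -0.0], 'tool_pos': [0.6519, 0.0865, 0.2607], 'tool_rot': [3.1414, -0.0003, 1.2063], 'contact_force': [-0.135, 0.6976, -1.2312], 'torque': [-0.0971, 0.1097, 0.0101], 'grip_force': 24.9879, 'opening': 0.0098}
max shift 0.6 max turn 3.60224929731411 end err mm [-0.08 -0.03  0.06]
[[[-0.59,-0.05,0.11],[0.012,0.008,0.037]],[[-0.6,-0.01,0.09],[0.013,0.008,0.036]],[[-0.59,0.03,0.09],[0.012,0.008,0.037]],[[-0.6,0.06,0.09],[0.012,0.009,0.037]],[[-0.59,0.1,0.07],[0.012,0.008,0.037]],[[-0.59,0.13,0.06],[0.013,0.008,0.036]],[[-0.57,0.17,0.05],[0.012,0.008,0.037]],[[-0.57,0.2,0.05],[0.012,0.008,0.037]],[[-0.56,0.24,0.03],[0.012,0.008,0.036]],[[-0.54,0.26,0.01],[0.012,0.008,0.037]]]
[[[-0.52,0.3,0.01],[0.013,0.008,0.037]],[[-0.51,0.33,-0.0],[0.012,0.009,0.037]],[[-0.49,0.36,-0.02],[0.012,0.008,0.036]],[[-0.47,0.38,-0.04],[0.013,0.008,0.037]],[[-0.44,0.41,-0.04],[0.012,0.008,0.037]],[[-0.42,0.43,-0.06],[0.012,0.008,0.037]],[[-0.39,0.45,-0.08],[0.012,0.008,0.036]],[[-0.36,0.48,-0.08],[0.013,0.008,0.037]],[[-0.33,0.49,-0.1],[0.012,0.009,0.037]],[[-0.31,0.51,-0.12],[0.012,0.008,0.036]]]
```

>>> send_rows(plan=[[[-0.59, -0.05, 0.11], [0.012, 0.008, 0.037]], [[-0.6, -0.01, 0.09], [0.013, 0.008, 0.036]], [[-0.59, 0.03, 0.09], [0.012, 0.008, 0.037]], [[-0.6, 0.06, 0.09], [0.012, 0.009, 0.037]], [[-0.59, 0.1, 0.07], [0.012, 0.008, 0.037]], [[-0.59, 0.13, 0.06], [0.013, 0.008, 0.036]], [[-0.57, 0.17, 0.05], [0.012, 0.008, 0.037]], [[-0.57, 0.2, 0.05], [0.012, 0.008, 0.037]], [[-0.56, 0.24, 0.03], [0.012, 0.008, 0.036]], [[-0.54, 0.26, 0.01], [0.012, 0.008, 0.037]]])

```text
time: 8.85
tool_pos: [0.5877, -0.0488, 0.2336]
tool_rot: [-2.923, -0.066, 0.616]
contact_force: [0.7, 0.8, -1.1]
opening: 0.0101
grip_force: 25.0
```

>>> send_rows(plan=[[[-0.52, 0.3, 0.01], [0.013, 0.008, 0.037]], [[-0.51, 0.33, 0], [0.012, 0.009, 0.037]], [[-0.49, 0.36, -0.02], [0.012, 0.008, 0.036]], [[-0.47, 0.38, -0.04], [0.013, 0.008, 0.037]], [[-0.44, 0.41, -0.04], [0.012, 0.008, 0.037]], [[-0.42, 0.43, -0.06], [0.012, 0.008, 0.037]], [[-0.39, 0.45, -0.08], [0.012, 0.008, 0.036]], [[-0.36, 0.48, -0.08], [0.013, 0.008, 0.037]], [[-0.33, 0.49, -0.1], [0.012, 0.009, 0.037]], [[-0.31, 0.51, -0.12], [0.012, 0.008, 0.036]]])

```text
time: 10.1
tool_pos: [0.5239, -0.1832, 0.2072]
tool_rot: [-2.704, 0.0, 0.03]
contact_force: [0.4, 0.7, -1.2]
opening: 0.0095
grip_force: 25.0
```

```bash
python3 - <<'E'
from h import *
st(); plan([.5245,-.1820,.142],D(1.9,25),9)
p,d=snap('side','side1'); cv2.imwrite('pics/crop1.png',cv2.resize(p[120:300,200:380],None,fx=3.3,fy=3.3))
p,d=snap('top','top1')
E
```

```text
{'time': 10.1, 'qpos': [-0.6662, 0.5486, 1.3305, 0.331, 1.555, 0.8205], 'qvel': [-0.2806, 0.0414, 0.0368, 0.0993, 0.041, 0.1676], 'joint_efforts': [1.4391, -53.1387, -23.4458, 1.5381, 1.4163, -0.2536], 'tool_pos': [0.5239, -0.1832, 0.2072], 'tool_rot': [-2.7041, 0.0003, 0.0297], 'contact_force': [0.4206, 0.6666, -1.2033], 'torque': [-0.4401, 0.1413, -0.0124], 'grip_force': 24.9857, 'opening': 0.0095}
max shift 0.27 max turn 0.15588457268119896 end err mm [-0.11  0.02  0.12]
[[[0.0,0.12,0.26],[-0.0,-0.0,-0.0]],[[0.01,0.12,0.27],[-0.0,-0.0,-0.0]],[[-0.0,0.11,0.26],[-0.0,-0.0,-0.001]],[[0.0,0.12,0.27],[-0.0,-0.0,0.0]],[[0.0,0.12,0.26],[-0.0,-0.0,-0.0]],[[0.01,0.12,0.27],[-0.0,-0.0,-0.0]],[[-0.0,0.12,0.26],[-0.001,-0.001,-0.001]],[[0.0,0.12,0.27],[0.0,0.0,0.0]],[[0.0,0.11,0.26],[0.0,0.0,-0.0]]]
```

View pics/crop1.png

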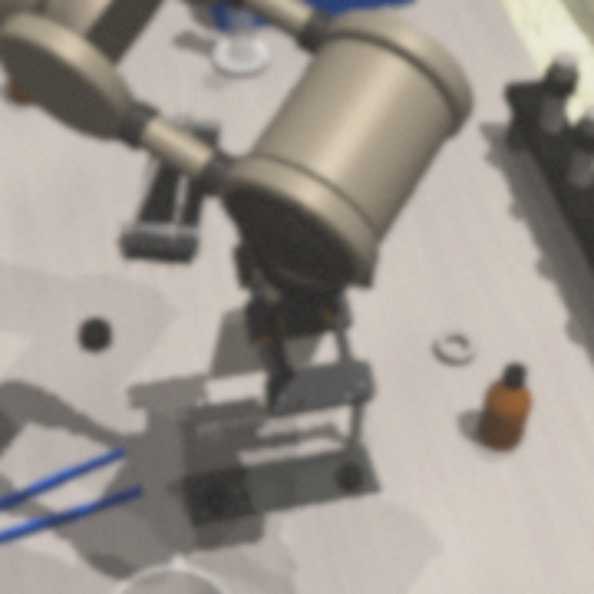

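The crop shows the board in the gripper at about (320,385), tilted above the crossbar and in front of it. Next I lower it.

>>> send_rows(plan=[[[0, 0.11, 0.25], [0, 0, 0]], [[0, 0.12, 0.27], [0, 0, 0]], [[0, 0.12, 0.27], [0, 0, 0]], [[0, 0.12, 0.27], [0, 0, 0]], [[0, 0.12, 0.27], [0, 0, 0]], [[0, 0.12, 0.27], [0, 0, 0]], [[0, 0.12, 0.26], [0, 0, 0]], [[0, 0.12, 0.26], [0, 0, 0]], [[0, 0.11, 0.25], [0, 0, 0]], [[0, 0, 0], [0, 0, 0]]])

```text
time: 11.45
tool_pos: [0.5241, -0.1811, 0.142]
tool_rot: [-2.705, 0.0, 0.034]
contact_force: [-0.5, -0.1, -1.2]
opening: 0.0099
grip_force: 25.0
```

```bash
python3 - <<'E'
from h import *
st(); plan([.5245,-.1824,.138],D(1.9,25),5)
E
```

```text
{'time': 11.45, 'qpos': [-0.6626, 0.6098, 1.4133, 0.3345, 1.4186, 0.7733], 'qvel': [0.0006, -0.0116, -0.0129, 0.0024, 0.0103, 0.0038], 'joint_efforts': [-0.0202, -53.4422, -21.3565, 1.5549, 1.4266, -0.0611], 'tool_pos': [0.5241, -0.1811, 0.142], 'tool_rot': [-2.7046, 0.0004, 0.0335], 'contact_force': [-0.5219, -0.1397, -1.248], 'torque': [-0.4665, 0.078, -0.0278], 'grip_force': 24.9863, 'opening': 0.0099}
max shift 0.03 max turn 0.0 end err mm [-0.1  -0.12 -0.01]
[[[0.0,0.02,0.02],[-0.0,0.0,0.0]],[[0.01,0.03,0.03],[-0.0,0.0,0.0]],[[-0.0,0.02,0.02],[-0.0,0.0,0.0]],[[0.0,0.02,0.03],[-0.0,0.0,0.0]],[[0.0,0.03,0.02],[-0.0,0.0,0.0]]]
```

>>> send_rows(plan=[[[0, 0.02, 0.03], [0, 0, 0]], [[0, 0.02, 0.03], [0, 0, 0]], [[0, 0.02, 0.03], [0, 0, 0]], [[0, 0.02, 0.02], [0, 0, 0]], [[0, 0.02, 0.02], [0, 0, 0]], [[0, 0.02, 0.01], [0, 0, 0]], [[0, 0, 0], [0, 0, 0]], [[0, 0, 0], [0, 0, 0]], [[0, 0, 0], [0, 0, 0]], [[0, 0, 0], [0, 0, 0]]])

```text
time: 12.7
tool_pos: [0.5244, -0.1818, 0.1384]
tool_rot: [-2.704, -0.0, 0.034]
contact_force: [-0.5, 4.9, 5.1]
opening: 0.0094
grip_force: 25.0
```

```bash
python3 - <<'E'
from h import *
st(); plan([.5245,-.1824,.138],D(1.9,25),5)
E
```

```text
{'time': 12.7, 'qpos': [-0.6637, 0.6146, 1.4154, 0.3354, 1.4123, 0.7692], 'qvel': [0.0008, -0.0002, 0.0001, -0.0023, -0.0003, -0.0011], 'joint_efforts': [-2.5974, -51.2929, -22.0663, -0.2621, -0.4809, -0.1863], 'tool_pos': [0.5244, -0.1818, 0.1384], 'tool_rot': [-2.7041, -0.0005, 0.0339], 'contact_force': [-0.5155, 4.918, 5.0749], 'torque': [1.1846, 0.3486, -0.1035], 'grip_force': 25.0284, 'opening': 0.0094}
max shift 0.01 max turn 0.09 end err mm [-0.1  -0.02 -0.12]
[[[0.0,0.01,0.0],[-0.0,-0.0,0.0]],[[0.0,0.0,0.0],[-0.0,-0.0,0.0]],[[0.0,0.01,0.0],[-0.0,-0.0,0.0]],[[0.0,0.0,0.0],[-0.001,-0.0,0.0]],[[0.0,0.01,0.01],[0.0,-0.0,0.001]]]
```

Contact with both the bar (about 5 N in +y) and the table, at 25°. Releasing and backing off along the board.

>>> send_rows(plan=[[[0, 0, 0], [0, 0, 0]], [[0, 0, 0], [0, 0, 0]], [[0, 0, 0], [0, 0, 0]], [[0, 0, 0], [0, 0, 0]], [[0, 0, -0.2], [0, 0, 0]], [[0, 0, -0.5], [0, 0, 0]], [[0, 0, -0.8], [0, 0, 0]], [[0, 0, -1], [0, 0, 0]], [[0, 0, -1], [0, 0, 0]], [[0, 0, -1], [0, 0, 0]]], gripper=0)

```text
time: 13.95
tool_pos: [0.5259, -0.2308, 0.2418]
tool_rot: [-2.706, -0.001, 0.033]
contact_force: [-0.3, -0.0, 0.5]
opening: 0.0462
grip_force: 0.0
```

```bash
python3 - <<'E'
from h import *
st()
# forceps: fit centre line & ends from top + side
a=-np.array([np.cos(np.radians(71.6)),np.sin(np.radians(71.6))]);b=np.array([-a[1],a[0]]);c=np.array([.488,.1854])
W=np.load('Wt.npy');Ws=np.load('Ws.npy')
for w,(u0,u1,v0,v1) in ((W,(150,240,195,260)),(Ws,(225,280,145,205))):
    q=w[v0:v1,u0:u1].reshape(-1,3)
    for nm,z0,z1 in(('forc',.0365,.055),('bars',.024,.034)):
        r=q[(q[:,2]>z0)&(q[:,2]<z1)];s=(r[:,:2]-c)@a;t=(r[:,:2]-c)@b
        print(nm,len(r),'s',np.sort(s)[[0,1,2,-3,-2,-1]].round(4),'t',t.min().round(4),t.max().round(4)); 
        if nm=='bars': print(np.histogram(s,np.arange(-.12,.13,.01)))
plan([.486,.195,.26],D(71.6),20)
E
```

```text
{'time': 13.95, 'qpos': [-0.7218, 0.5744, 1.1873, 0.3149, 1.6819, 0.8026], 'qvel': [-0.0986, -0.0271, -0.4535, -0.0161, 0.4883, 0.0596], 'joint_efforts': [0.5242, -54.6087, -22.8959, 1.4938, 0.7469, -0.1151], 'tool_pos': [0.5259, -0.2308, 0.2418], 'tool_rot': [-2.7063, -0.0012, 0.0333], 'contact_force': [-0.2727, -0.0114, 0.475], 'torque': [-0.2612, 0.1977, -0.0024], 'grip_force': 0.0, 'opening': 0.0462}
forc 276 s [-0.1028 -0.1004 -0.1004  0.1001  0.1017  0.1022] t -0.0293 0.026
bars 263 s [-0.0992 -0.0987 -0.098   0.0862  0.0865  0.1028] t -0.0465 0.0375
(array([ 0,  0, 60, 58,  1,  2,  1,  1,  0,  1,  1,  1,  2,  1,  0,  2,  0,
        2,  1, 75, 53,  0,  1,  0]), array([-1.20000000e-01, -1.10000000e-01, -1.00000000e-01, -9.00000000e-02,
       -8.00000000e-02, -7.00000000e-02, -6.00000000e-02, -5.00000000e-02,
       -4.00000000e-02, -3.00000000e-02, -2.00000000e-02, -1.00000000e-02,
       -5.55111512e-17,  1.00000000e-02,  2.00000000e-02,  3.00000000e-02,
        4.00000000e-02,  5.00000000e-02,  6.00000000e-02,  7.00000000e-02,
        8.00000000e-02,  9.00000000e-02,  1.00000
[... 1025 characters left out ...]
.009,-0.038]],[[0.16,-0.8,0.26],[-0.012,-0.008,-0.038]],[[0.2,-0.79,0.25],[-0.012,-0.009,-0.038]],[[0.26,-0.79,0.23],[-0.012,-0.008,-0.038]],[[0.31,-0.77,0.21],[-0.013,-0.009,-0.039]],[[0.35,-0.75,0.19],[-0.012,-0.008,-0.038]],[[0.4,-0.74,0.17],[-0.012,-0.009,-0.038]]]
[[[0.45,-0.71,0.15],[-0.012,-0.008,-0.038]],[[0.49,-0.69,0.13],[-0.012,-0.008,-0.038]],[[0.54,-0.66,0.11],[-0.012,-0.009,-0.038]],[[0.57,-0.63,0.1],[-0.012,-0.008,-0.038]],[[0.61,-0.6,0.07],[-0.012,-0.009,-0.038]],[[0.64,-0.56,0.05],[-0.012,-0.008,-0.038]],[[0.68,-0.52,0.04],[-0.012,-0.009,-0.038]],[[0.71,-0.48,0.02],[-0.012,-0.008,-0.038]],[[0.74,-0.43,-0.0],[-0.012,-0.009,-0.038]],[[0.76,-0.39,-0.02],[-0.012,-0.008,-0.038]]]
```

```bash
python3 - <<'E'
from h import *
plan([.4795,.1788,.21],D(71.6),20)
E
```

```text
max shift 0.74 max turn 3.7874925742501464 end err mm [ 0.01  0.   -0.12]
[[[-0.07,-0.72,0.4],[-0.012,-0.008,-0.038]],[[-0.01,-0.73,0.39],[-0.012,-0.009,-0.038]],[[0.03,-0.73,0.38],[-0.012,-0.008,-0.038]],[[0.08,-0.74,0.36],[-0.012,-0.009,-0.038]],[[0.13,-0.74,0.35],[-0.012,-0.008,-0.038]],[[0.18,-0.74,0.33],[-0.012,-0.009,-0.038]],[[0.22,-0.73,0.32],[-0.012,-0.008,-0.038]],[[0.28,-0.72,0.29],[-0.013,-0.009,-0.039]],[[0.32,-0.71,0.28],[-0.012,-0.008,-0.038]],[[0.36,-0.69,0.27],[-0.012,-0.009,-0.038]]]
[[[0.41,-0.68,0.24],[-0.012,-0.008,-0.038]],[[0.46,-0.65,0.22],[-0.012,-0.008,-0.038]],[[0.49,-0.63,0.21],[-0.012,-0.009,-0.038]],[[0.54,-0.6,0.19],[-0.012,-0.008,-0.038]],[[0.57,-0.58,0.17],[-0.012,-0.009,-0.038]],[[0.6,-0.54,0.15],[-0.012,-0.008,-0.038]],[[0.64,-0.5,0.13],[-0.012,-0.009,-0.038]],[[0.68,-0.47,0.12],[-0.012,-0.008,-0.038]],[[0.69,-0.43,0.1],[-0.012,-0.009,-0.038]],[[0.73,-0.39,0.08],[-0.012,-0.008,-0.038]]]
```

>>> send_rows(plan=[[[-0.07, -0.72, 0.4], [-0.012, -0.008, -0.038]], [[-0.01, -0.73, 0.39], [-0.012, -0.009, -0.038]], [[0.03, -0.73, 0.38], [-0.012, -0.008, -0.038]], [[0.08, -0.74, 0.36], [-0.012, -0.009, -0.038]], [[0.13, -0.74, 0.35], [-0.012, -0.008, -0.038]], [[0.18, -0.74, 0.33], [-0.012, -0.009, -0.038]], [[0.22, -0.73, 0.32], [-0.012, -0.008, -0.038]], [[0.28, -0.72, 0.29], [-0.013, -0.009, -0.039]], [[0.32, -0.71, 0.28], [-0.012, -0.008, -0.038]], [[0.36, -0.69, 0.27], [-0.012, -0.009, -0.038]]])

```text
time: 15.2
tool_pos: [0.5028, -0.025, 0.2252]
tool_rot: [-2.925, -0.069, 0.644]
contact_force: [0.7, 0.0, 0.5]
opening: 0.0462
grip_force: 0.0
```

>>> send_rows(plan=[[[0.41, -0.68, 0.24], [-0.012, -0.008, -0.038]], [[0.46, -0.65, 0.22], [-0.012, -0.008, -0.038]], [[0.49, -0.63, 0.21], [-0.012, -0.009, -0.038]], [[0.54, -0.6, 0.19], [-0.012, -0.008, -0.038]], [[0.57, -0.58, 0.17], [-0.012, -0.009, -0.038]], [[0.6, -0.54, 0.15], [-0.012, -0.008, -0.038]], [[0.64, -0.5, 0.13], [-0.012, -0.009, -0.038]], [[0.68, -0.47, 0.12], [-0.012, -0.008, -0.038]], [[0.69, -0.43, 0.1], [-0.012, -0.009, -0.038]], [[0.73, -0.39, 0.08], [-0.012, -0.008, -0.038]]], gripper=0.6)

```text
time: 16.45
tool_pos: [0.4797, 0.1801, 0.2096]
tool_rot: [3.141, -0.001, 1.251]
contact_force: [-0.0, 0.4, -0.4]
opening: 0.0732
grip_force: 0.0
```

```bash
python3 - <<'E'
from h import *
st(); plan([.4795,.1788,.018],D(71.6),9)
p,d=snap('top','top2'); ps,ds=snap('side','side2')
A=cv2.resize(p[150:270,270:390],(390,390),interpolation=cv2.INTER_CUBIC);B=cv2.resize(ps[190:300,230:340],(390,390),interpolation=cv2.INTER_CUBIC)
cv2.imwrite('pics/b2.png',np.hstack([A,B]))
for n,d,(u0,u1,v0,v1) in(('top',d,(290,360,170,255)),('side',ds,(235,325,205,280))):
    W=world(n,d);np.save('W2%s.npy'%n,W);q=W[v0:v1,u0:u1].reshape(-1,3);q=q[(q[:,2]>.11)&(q[:,2]<.19)]
    print(n,len(q)); 
    if len(q)>10:
        A=np.c_[q[:,0],q[:,2],np.ones(len(q))];s=np.linalg.lstsq(A,q[:,1],rcond=None)[0];print('dy/dx,dy/dz',s.round(3),'tilt',np.degrees(np.arctan(-s[1])).round(1),'xr',np.percentile(q[:,0],[1,99]).round(4),'zmax',q[:,2].max(),'y@z.0746',s[0]*.5245+s[1]*.0746+s[2])
E
```

```text
{'time': 16.45, 'qpos': [0.209, 0.3334, 1.5866, 0.0009, 1.2209, 0.5287], 'qvel': [0.4303, 0.0459, -0.0341, -0.1702, -0.0977, 0.0104], 'joint_efforts': [-2.1046, -42.6023, -23.6264, 0.3184, 0.1567, -0.0123], 'tool_pos': [0.4797, 0.1801, 0.2096], 'tool_rot': [3.1414, -0.0011, 1.2509], 'contact_force': [-0.0271, 0.4489, -0.3668], 'torque': [-0.1095, 0.0854, -0.0179], 'grip_force': 0.0, 'opening': 0.0732}
max shift 0.86 max turn 0.09 end err mm [ 0.09 -0.07  0.08]
[[[-0.01,0.0,0.85],[0.0,-0.0,0.0]],[[-0.0,0.0,0.85],[0.0,-0.0,0.0]],[[-0.01,0.0,0.85],[0.0,-0.0,0.0]],[[-0.01,0.0,0.86],[0.0,-0.0,0.0]],[[-0.0,0.0,0.85],[0.0,-0.0,0.0]],[[-0.01,0.0,0.85],[0.0,-0.0,0.001]],[[-0.01,0.0,0.85],[0.0,-0.001,-0.0]],[[-0.0,0.01,0.85],[0.0,0.0,-0.0]],[[-0.01,-0.0,0.85],[0.0,0.0,-0.0]]]
top 588
dy/dx,dy/dz [ 0.027 -0.528 -0.118] tilt 27.8 xr [0.4783 0.5671] zmax 0.17040791617898704 y@z.0746 -0.14357125772633877
side 277
dy/dx,dy/dz [ 0.018 -0.363 -0.146] tilt 20.0 xr [0.477  0.5658] zmax 0.1680996877959232 y@z.0746 -0.1635622049502465
```

View pics/b2.png

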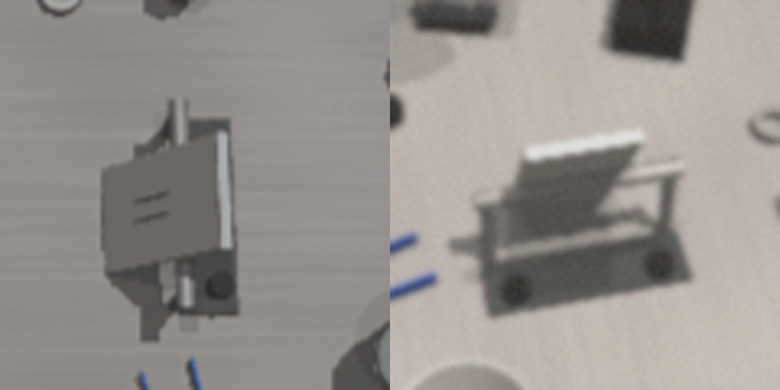

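Both halves show the board leaning on the bar, roughly centred along it. The strokes are at (152,205) in the top half. Now the front face fit, then the descent onto the forceps.

```bash
python3 - <<'E'
from h import *
W=np.load('W2top.npy')[170:255,290:360].reshape(-1,3)
q=W[(W[:,2]>.02)&(W[:,2]<.155)&(W[:,0]>.485)&(W[:,0]<.56)]
for _ in range(4):
    A=np.c_[q[:,0]-.5245,q[:,2]-.0746,np.ones(len(q))];s=np.linalg.lstsq(A,q[:,1],rcond=None)[0];r=abs(A@s-q[:,1]);q=q[r<max(.006,2.5*r.std())]
print(len(q),s.round(4),'tilt',np.degrees(np.arctan(-s[1])),r.std())
# strokes
p=cv2.imread('pics/top2.png');g=p.mean(2);W=np.load('W2top.npy')
for u in range(309,326):
  print(u,g[203:222,u].astype(int).tolist())
print(W[209,316],W[214,316])
E
```

```text
853 [ 0.026  -0.4808 -0.1458] tilt 25.67662917715078 0.0010663191758742217
309 [102, 102, 103, 104, 103, 103, 102, 104, 104, 103, 104, 102, 103, 103, 103, 102, 103, 102, 103]
310 [103, 103, 103, 104, 103, 103, 103, 104, 103, 102, 102, 103, 103, 103, 102, 102, 103, 104, 102]
311 [102, 103, 102, 103, 103, 103, 103, 103, 93, 89, 97, 102, 103, 103, 93, 90, 98, 103, 103]
312 [103, 103, 103, 103, 103, 104, 103, 102, 85, 88, 101, 103, 103, 102, 84, 89, 101, 102, 103]
313 [104, 104, 103, 103, 103, 104, 103, 101, 76, 87, 103, 104, 104, 100, 77, 87, 103, 103, 103]
314 [104, 102, 103, 102, 103, 103, 103, 93, 73, 89, 103, 104, 103, 93, 74, 89, 103, 104, 103]
315 [103, 103, 103, 103, 103, 104, 102, 83, 69, 92, 103, 103, 102, 84, 70, 90, 101, 103, 102]
316 [102, 103, 104, 102, 103, 104, 102, 79, 83, 100, 104, 103, 102, 78, 83, 100, 103, 103, 103]
317 [103, 103, 102, 103, 103, 103, 101, 77, 87, 103, 103, 103, 101, 77, 88, 102, 103, 103, 103]
318 [103, 104, 104, 103, 103, 103, 86, 70, 89, 103, 103, 102, 92, 75, 90, 102, 103, 103, 103]
319 [102, 103, 102, 103, 104, 102, 81, 75, 94, 103, 104, 103, 84, 77, 94, 103, 103, 103, 103]
320 [103, 103, 103, 103, 103, 101, 77, 83, 100, 103, 103, 101, 78, 85, 101, 102, 103, 103, 104]
321 [103, 103, 102, 103, 103, 94, 84, 94, 102, 102, 103, 102, 84, 91, 102, 103, 103, 102, 103]
322 [103, 103, 103, 103, 103, 101, 99, 101, 103, 103, 103, 102, 99, 101, 103, 103, 102, 102, 103]
323 [103, 102, 102, 103, 104, 103, 103, 103, 103, 103, 102, 103, 103, 102, 103, 102, 103, 103, 102]
324 [103, 102, 103, 103, 102, 103, 103, 103, 103, 103, 103, 103, 102, 103, 103, 103, 102, 103, 103]
325 [103, 103, 103, 103, 103, 103, 104, 102, 103, 103, 102, 102, 102, 103, 103, 103, 103, 103, 103]
[ 0.53405067 -0.14685947  0.07427264] [ 0.52052    -0.1465982   0.07516603]
```

>>> send_rows(plan=[[[0, 0, 0.6], [0, 0, 0]], [[-0.01, 0, 0.9], [0, 0, 0]], [[-0.01, 0, 0.9], [0, 0, 0]], [[-0.01, 0, 0.9], [0, 0, 0]], [[-0.01, 0, 0.9], [0, 0, 0]], [[-0.01, 0, 0.9], [0, 0, 0]], [[0, 0, 0.9], [0, 0, 0]], [[0, 0, 0.9], [0, 0, 0]], [[0, 0, 0.5], [0, 0, 0]], [[0, 0, 0.26], [0, 0, 0]]])

```text
time: 17.8
tool_pos: [0.4786, 0.178, 0.0164]
tool_rot: [-3.139, -0.0, 1.248]
contact_force: [0.1, -0.1, -0.2]
opening: 0.0732
grip_force: 0.0
```

>>> send_rows(plan=[[[0, 0, 0], [0, 0, 0]], [[0, 0, 0], [0, 0, 0]], [[0, 0, 0], [0, 0, 0]], [[0, 0, 0], [0, 0, 0]], [[0, 0, 0], [0, 0, 0]], [[0, 0, 0], [0, 0, 0]], [[0, 0, 0], [0, 0, 0]], [[0, 0, 0], [0, 0, 0]], [[0, 0, 0], [0, 0, 0]], [[0, 0, 0], [0, 0, 0]]], gripper=-0.26, force=15)

```text
time: 19.05
tool_pos: [0.4791, 0.1786, 0.0175]
tool_rot: [-3.141, -0.001, 1.25]
contact_force: [-0.4, -1.8, 5.9]
opening: 0.0342
grip_force: 6.9
```

>>> send_rows(plan=[[[0, 0, -0.1], [0, 0, 0]], [[0, 0, -0.2], [0, 0, 0]], [[0, 0, -0.4], [0, 0, 0]], [[0, 0, -0.5], [0, 0, 0]], [[0, 0, -0.6], [0, 0, 0]], [[0, 0, -0.6], [0, 0, 0]], [[0, 0, -0.6], [0, 0, 0]], [[0, 0, -0.4], [0, 0, 0]], [[0, 0, -0.2], [0, 0, 0]], [[0, 0, 0], [0, 0, 0]]])

```text
time: 20.3
tool_pos: [0.4789, 0.1786, 0.1072]
tool_rot: [-3.14, -0.001, 1.25]
contact_force: [0.3, -0.1, -0.3]
opening: 0.034
grip_force: 4.9
```

```bash
python3 - <<'E'
from h import *
s=st()
pt,dt=snap('top','top3'); ps,ds=snap('side','side3')
a=-np.array([np.cos(s['tool_rot'][2]),np.sin(s['tool_rot'][2])]);b=np.array([-a[1],a[0]]);c=s['tool_pos'][:2]
for n,d in(('top',dt),('side',ds)):
    W=world(n,d);sv=(W[...,:2]-c)@a;tv=(W[...,:2]-c)@b
    m=(abs(tv)<.035)&(sv<.12)&((sv>.045))&(W[...,2]>.065)&(W[...,2]<.12)
    q=np.argwhere(m);print(n,m.sum(),'s',np.sort(sv[m])[-4:].round(4))
    for lo in np.arange(.045,.11,.01):
        k=m&(sv>=lo)&(sv<lo+.01)
        if k.any(): t=tv[k];print(round(lo,3),k.sum(),'t-',t[t<0].mean().round(4) if (t<0).any() else None,'t+',t[t>0].mean().round(4) if (t>0).any() else None,'zmed',np.median(W[k][:,2]).round(4))
    m2=(abs(tv)<.03)&(sv<-.06)&(sv>-.14)&(W[...,2]>.065)&(W[...,2]<.12)
    if m2.any(): print('rear',m2.sum(),np.sort(sv[m2])[:4].round(4),'z',np.median(W[m2][:,2]),'t',tv[m2].mean())
A=cv2.resize(pt[185:265,140:240],(400,320),interpolation=cv2.INTER_CUBIC);B=cv2.resize(ps[110:230,200:300],(384,320) if 0 else (267,320),interpolation=cv2.INTER_CUBIC)
cv2.imwrite('pics/f3.png',np.hstack([A,B]))
E
```

```text
{'time': 20.3, 'qpos': [0.2059, 0.4483, 1.7262, 0.0019, 0.9679, 0.5261], 'qvel': [-0.0008, 0.0119, 0.0113, 0.0003, -0.0053, 0.0013], 'joint_efforts': [0.0209, -45.2242, -20.5989, 0.0812, 0.0647, -0.0001], 'tool_pos': [0.4789, 0.1786, 0.1072], 'tool_rot': [-3.1401, -0.0009, 1.2495], 'contact_force': [0.2979, -0.121, -0.2676], 'torque': [-0.0875, 0.0707, 0.0115], 'grip_force': 4.8798, 'opening': 0.034}
top 4 s [0.048  0.0558 0.064  0.0722]
0.045 1 t- None t+ 0.0146 zmed 0.1187
0.055 2 t- None t+ 0.0147 zmed 0.1171
0.065 1 t- None t+ 0.0146 zmed 0.1189
side 3 s [0.0723 0.088  0.0884]
0.065 1 t- -0.0167 t+ None zmed 0.1181
0.085 2 t- -0.0166 t+ 0.0157 zmed 0.1193
```

View pics/f3.png

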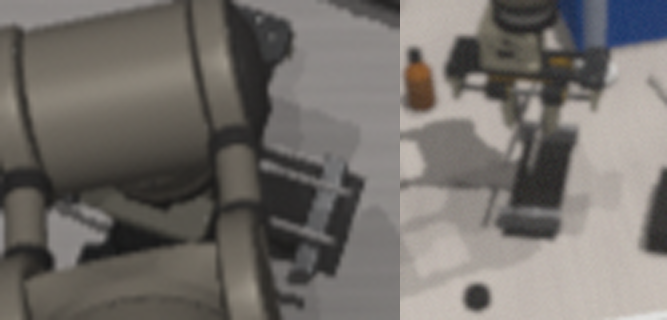

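Both arms of the forceps have lifted clear of the rest; the arms show at about (300,160) and (300,230) on the left half. Remeasuring with a corrected height window.

```bash
cat > m.py <<'E'
from h import *
def forc(tt,ts,zc):
    s=robot.observe();a=-np.array([np.cos(s['tool_rot'][2]),np.sin(s['tool_rot'][2])]);b=np.array([-a[1],a[0]]);c=s['tool_pos'][:2]
    for n,f in(('top',tt),('side',ts)):
        W=world(n,np.load(f+'.npy'));sv=(W[...,:2]-c)@a;tv=(W[...,:2]-c)@b
        ok=(abs(tv)<.035)&(abs(W[...,2]-zc)<.013)
        m=ok&(sv<.14)&(sv>.04)
        print(n,m.sum(),'s',np.sort(sv[m])[-5:].round(4))
        for lo in np.arange(.04,.11,.01):
            k=m&(sv>=lo)&(sv<lo+.01)
            if k.any(): t=tv[k];print(round(lo,3),k.sum(),'t-',t[t<0].mean().round(4) if (t<0).any() else None,'t+',t[t>0].mean().round(4) if (t>0).any() else None,'z',np.median(W[k][:,2]).round(4))
        m2=ok&(sv<-.05)&(sv>-.14)
        if m2.any(): print('rear',m2.sum(),np.sort(sv[m2])[:4].round(4),'z',np.median(W[m2][:,2]).round(4),'t',tv[m2].mean().round(4))
E
python3 - <<'E'
from m import *
forc('top3','side3',.130)
plan([.5205,-.035,.107],D(91.7),20)
E
```

```text
top 69 s [0.0922 0.0933 0.0934 0.0938 0.0942]
0.04 8 t- None t+ 0.0159 z 0.1347
0.05 12 t- -0.0157 t+ 0.0159 z 0.132
0.06 13 t- -0.0155 t+ 0.0161 z 0.131
0.07 14 t- -0.0157 t+ 0.0158 z 0.1328
0.08 14 t- -0.0157 t+ 0.0157 z 0.1305
0.09 8 t- -0.0157 t+ 0.0161 z 0.1319
side 58 s [0.0957 0.0959 0.096  0.0968 0.0974]
0.04 12 t- -0.0162 t+ 0.0158 z 0.1314
0.05 8 t- -0.0162 t+ 0.0156 z 0.1294
0.06 9 t- -0.0164 t+ 0.0159 z 0.1285
0.07 8 t- -0.0163 t+ 0.014 z 0.1324
0.08 11 t- -0.016 t+ 0.0156 z 0.1285
0.09 10 t- -0.0172 t+ 0.0147 z 0.1278
rear 6 [-0.065  -0.0646 -0.0568 -0.056 ] z 0.1283 t -0.0102
max shift 0.43 max turn 1.08 end err mm [ 0.1  -0.07 -0.07]
[[[-0.38,0.21,-0.0],[-0.0,-0.0,-0.011]],[[-0.38,0.21,-0.0],[-0.0,-0.0,-0.011]],[[-0.39,0.2,-0.0],[-0.0,-0.0,-0.012]],[[-0.39,0.2,-0.01],[-0.0,-0.0,-0.011]],[[-0.39,0.18,0.0],[-0.0,-0.0,-0.011]],[[-0.4,0.18,0.0],[-0.0,-0.0,-0.011]],[[-0.39,0.18,0.0],[-0.0,-0.0,-0.011]],[[-0.41,0.16,-0.0],[-0.001,-0.0,-0.011]],[[-0.4,0.16,-0.0],[0.0,-0.0,-0.012]],[[-0.41,0.16,-0.0],[0.0,-0.0,-0.011]]]
[[[-0.41,0.14,-0.0],[0.0,-0.0,-0.011]],[[-0.41,0.14,-0.0],[0.0,-0.0,-0.011]],[[-0.42,0.13,-0.01],[0.0,-0.0,-0.011]],[[-0.41,0.12,0.0],[0.0,-0.0,-0.011]],[[-0.42,0.12,0.0],[-0.0,-0.0,-0.012]],[[-0.42,0.11,0.0],[-0.0,-0.0,-0.011]],[[-0.43,0.1,0.0],[-0.0,-0.0,-0.011]],[[-0.42,0.09,-0.0],[-0.0,-0.0,-0.011]],[[-0.43,0.09,-0.0],[-0.0,-0.0,-0.011]],[[-0.43,0.08,-0.0],[-0.0,-0.0,-0.011]]]
```

```bash
python3 - <<'E'
from m import *
plan([.5191,-.027,.0575],D(91.7),20)
E
```

```text
max shift 0.41 max turn 1.08 end err mm [-0.11  0.06 -0.06]
[[[-0.36,0.21,0.1],[-0.0,-0.0,-0.011]],[[-0.37,0.2,0.1],[-0.0,-0.0,-0.011]],[[-0.37,0.19,0.09],[-0.0,-0.0,-0.012]],[[-0.38,0.19,0.1],[-0.0,-0.0,-0.011]],[[-0.38,0.18,0.1],[-0.0,-0.0,-0.011]],[[-0.38,0.17,0.1],[-0.0,-0.0,-0.011]],[[-0.38,0.17,0.09],[-0.0,-0.0,-0.011]],[[-0.39,0.16,0.1],[-0.001,-0.0,-0.011]],[[-0.39,0.16,0.1],[0.0,-0.0,-0.012]],[[-0.39,0.14,0.1],[0.0,-0.0,-0.011]]]
[[[-0.4,0.14,0.1],[0.0,-0.0,-0.011]],[[-0.39,0.14,0.09],[0.0,-0.0,-0.011]],[[-0.4,0.12,0.1],[0.0,-0.0,-0.011]],[[-0.4,0.12,0.1],[0.0,-0.0,-0.011]],[[-0.41,0.11,0.1],[-0.0,-0.0,-0.012]],[[-0.4,0.11,0.1],[-0.0,-0.0,-0.011]],[[-0.41,0.09,0.09],[-0.0,-0.0,-0.011]],[[-0.41,0.09,0.1],[-0.0,-0.0,-0.011]],[[-0.41,0.09,0.1],[-0.0,-0.0,-0.011]],[[-0.41,0.07,0.1],[-0.0,-0.0,-0.011]]]
```

>>> send_rows(plan=[[[-0.36, 0.21, 0.1], [0, 0, -0.011]], [[-0.37, 0.2, 0.1], [0, 0, -0.011]], [[-0.37, 0.19, 0.09], [0, 0, -0.012]], [[-0.38, 0.19, 0.1], [0, 0, -0.011]], [[-0.38, 0.18, 0.1], [0, 0, -0.011]], [[-0.38, 0.17, 0.1], [0, 0, -0.011]], [[-0.38, 0.17, 0.09], [0, 0, -0.011]], [[-0.39, 0.16, 0.1], [0, 0, -0.011]], [[-0.39, 0.16, 0.1], [0, 0, -0.012]], [[-0.39, 0.14, 0.1], [0, 0, -0.011]]])

```text
time: 21.65
tool_pos: [0.4988, 0.0755, 0.0818]
tool_rot: [-3.139, -0.001, 1.426]
contact_force: [-0.2, -0.5, -1.5]
opening: 0.0341
grip_force: 4.9
```

>>> send_rows(plan=[[[-0.4, 0.14, 0.1], [0, 0, -0.011]], [[-0.39, 0.14, 0.09], [0, 0, -0.011]], [[-0.4, 0.12, 0.1], [0, 0, -0.011]], [[-0.4, 0.12, 0.1], [0, 0, -0.011]], [[-0.41, 0.11, 0.1], [0, 0, -0.012]], [[-0.4, 0.11, 0.1], [0, 0, -0.011]], [[-0.41, 0.09, 0.09], [0, 0, -0.011]], [[-0.41, 0.09, 0.1], [0, 0, -0.011]], [[-0.3, 0.09, 0.1], [0, 0, -0.011]], [[-0.2, 0.07, 0.1], [0, 0, -0.011]]])

```text
time: 22.9
tool_pos: [0.5194, -0.0194, 0.0576]
tool_rot: [-3.14, -0.001, 1.601]
contact_force: [-0.6, 0.0, -1.2]
opening: 0.034
grip_force: 4.9
```

>>> send_rows(plan=[[[0, 0, 0], [0, 0, 0]], [[0, 0, 0], [0, 0, 0]], [[0, 0, 0], [0, 0, 0]], [[0, 0, 0], [0, 0, 0]], [[0, 0, 0], [0, 0, 0]], [[0, 0, 0], [0, 0, 0]], [[0, 0, 0], [0, 0, 0]], [[0, 0, 0], [0, 0, 0]], [[0, 0, 0], [0, 0, 0]], [[0, 0, 0], [0, 0, 0]]], gripper=-0.435)

```text
time: 24.15
tool_pos: [0.5192, -0.0189, 0.0578]
tool_rot: [-3.14, -0.001, 1.6]
contact_force: [-0.1, -0.7, -0.2]
opening: 0.0259
grip_force: 8.2
```

```bash
python3 - <<'E'
from m import *
s=st(); snap('top','top4'); snap('side','side4')
forc('top4','side4',s['tool_pos'][2]+.025)
plan([.5193,-.0335,.0556],D(91.7),5)
W=world('top',np.load('top4.npy'))[170:255,290:360].reshape(-1,3)
q=W[(W[:,2]>.02)&(W[:,2]<.155)&(W[:,0]>.485)&(W[:,0]<.56)&(W[:,1]<-.12)]
for _ in range(4):
    A=np.c_[q[:,0]-.5227,q[:,2]-.0746,np.ones(len(q))];f=np.linalg.lstsq(A,q[:,1],rcond=None)[0];r=abs(A@f-q[:,1]);q=q[r<max(.006,2.5*r.std())]
print(len(q),f.round(4))
A=cv2.resize(cv2.imread('pics/top4.png')[165:265,240:360],(480,400),interpolation=cv2.INTER_CUBIC);B=cv2.resize(cv2.imread('pics/side4.png')[170:290,240:330],(300,400),interpolation=cv2.INTER_CUBIC)
cv2.imwrite('pics/f4.png',np.hstack([A,B]))
E
```

```text
{'time': 24.15, 'qpos': [-0.1845, 0.5329, 1.7493, 0.0014, 0.8609, -0.2144], 'qvel': [0.0013, 0.0009, -0.0005, 0.0024, -0.0001, 0.0008], 'joint_efforts': [0.0024, -46.7312, -18.208, 0.0589, 0.0614, -0.0001], 'tool_pos': [0.5192, -0.0189, 0.0578], 'tool_rot': [-3.1404, -0.0013, 1.5997], 'contact_force': [-0.1365, -0.6514, -0.2481], 'torque': [-0.0889, 0.0333, 0.006], 'grip_force': 8.1924, 'opening': 0.0259}
top 171 s [0.1378 0.1379 0.1379 0.1382 0.1383]
0.04 2 t- -0.0104 t+ None z 0.0815
0.07 3 t- -0.0093 t+ None z 0.0839
0.08 11 t- -0.0091 t+ 0.0075 z 0.0825
0.09 6 t- -0.0095 t+ 0.0077 z 0.0798
rear 61 [-0.1119 -0.1118 -0.1118 -0.1095] z 0.0829 t 0.001
side 62 s [0.0944 0.0946 0.0948 0.0966 0.097 ]
0.04 12 t- -0.013 t+ 0.008 z 0.0815
0.05 9 t- -0.0126 t+ 0.0083 z 0.083
0.06 11 t- -0.0121 t+ 0.0074 z 0.0817
0.07 10 t- -0.0112 t+ 0.0063 z 0.0824
0.08 6 t- -0.0114 t+ 0.0077 z 0.0834
0.09 14 t- -0.0106 t+ 0.0068 z 0.0784
max shift 0.12 max turn 0.09 end err mm [ 0.11 -0.11 -0.06]
[[[-0.12,-0.0,0.02],[-0.0,-0.0,-0.0]],[[-0.11,-0.01,0.01],[-0.0,-0.0,-0.0]],[[-0.12,0.0,0.02],[-0.0,-0.001,-0.0]],[[-0.12,-0.0,0.02],[-0.001,0.0,-0.0]],[[-0.12,-0.0,0.02],[0.0,0.0,-0.0]]]
842 [ 0.0254 -0.4774 -0.1459]
```

View pics/f4.png

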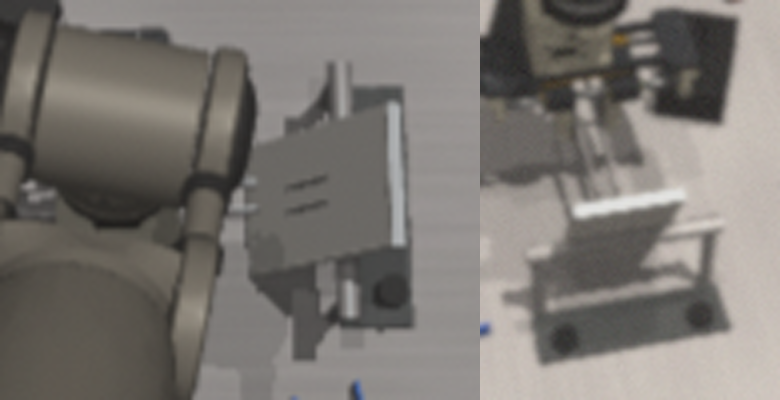

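>>> send_rows(plan=[[[-0.05, 0.01, 0.01], [0, 0, 0]], [[-0.08, 0.01, 0.01], [0, 0, 0]], [[-0.1, 0.01, 0.01], [0, 0, 0]], [[-0.1, 0.01, 0.01], [0, 0, 0]], [[-0.1, 0, 0.01], [0, 0, 0]], [[-0.08, 0, 0], [0, 0, 0]], [[-0.06, 0, 0], [0, 0, 0]], [[0, 0, 0], [0, 0, 0]], [[0, 0, 0], [0, 0, 0]], [[0, 0, 0], [0, 0, 0]]], gripper=-0.26)

```text
time: 25.5
tool_pos: [0.5206, -0.033, 0.0565]
tool_rot: [-3.14, -0.001, 1.6]
contact_force: [-0.5, 0.1, -1.0]
opening: 0.034
grip_force: 4.9
```

>>> send_rows(plan=[[[0, 0, 0], [0, 0, 0]], [[0, 0, 0], [0, 0, 0]], [[0, 0, 0], [0, 0, 0]], [[0, 0, 0], [0, 0, 0]], [[0, 0, 0], [0, 0, 0]], [[0, 0, 0], [0, 0, 0]], [[0, 0, 0], [0, 0, 0]], [[0, 0, 0], [0, 0, 0]], [[0, 0, 0], [0, 0, 0]], [[0, 0, 0], [0, 0, 0]]], gripper=-0.435)

```text
time: 26.75
tool_pos: [0.5206, -0.0331, 0.0565]
tool_rot: [-3.14, -0.001, 1.6]
contact_force: [0.5, 0.2, -1.1]
opening: 0.0261
grip_force: 8.2
```

```bash
python3 - <<'E'
from m import *
s=st(); snap('top','top5'); snap('side','side5')
forc('top5','side5',s['tool_pos'][2]+.025)
A=cv2.resize(cv2.imread('pics/top5.png')[165:265,240:360],(480,400),interpolation=cv2.INTER_CUBIC);B=cv2.resize(cv2.imread('pics/side5.png')[170:290,240:330],(300,400),interpolation=cv2.INTER_CUBIC)
cv2.imwrite('pics/f5.png',np.hstack([A,B]))
E
```

```text
{'time': 26.75, 'qpos': [-0.211, 0.5378, 1.7443, 0.0013, 0.861, -0.2409], 'qvel': [-0.0008, 0.001, -0.0003, -0.0008, -0.001, 0.0001], 'joint_efforts': [-0.0023, -46.9676, -18.2066, 0.0574, 0.0633, 0.0001], 'tool_pos': [0.5206, -0.0331, 0.0565], 'tool_rot': [-3.1403, -0.0013, 1.5998], 'contact_force': [0.5154, 0.1686, -1.0867], 'torque': [-0.118, 0.0543, -0.0093], 'grip_force': 8.1924, 'opening': 0.0261}
top 156 s [0.1223 0.1227 0.123  0.1241 0.1246]
0.04 1 t- -0.0095 t+ None z 0.0746
0.07 1 t- -0.0103 t+ None z 0.0742
0.08 10 t- -0.0098 t+ 0.0085 z 0.0777
0.09 5 t- -0.0097 t+ 0.0083 z 0.0816
0.1 6 t- -0.0285 t+ 0.0146 z 0.0696
0.11 106 t- -0.017 t+ 0.0179 z 0.0793
rear 59 [-0.1133 -0.1128 -0.1112 -0.1107] z 0.0813 t 0.0007
side 104 s [0.1396 0.1398 0.1398 0.1398 0.1399]
0.04 13 t- -0.0136 t+ 0.008 z 0.0789
0.05 9 t- -0.0122 t+ 0.0076 z 0.0804
0.06 9 t- -0.0121 t+ 0.0076 z 0.0822
0.07 12 t- -0.0116 t+ 0.0073 z 0.0808
0.08 5 t- -0.0118 t+ 0.0067 z 0.0833
0.09 1 t- -0.0097 t+ None z 0.0845
```

View pics/f5.png

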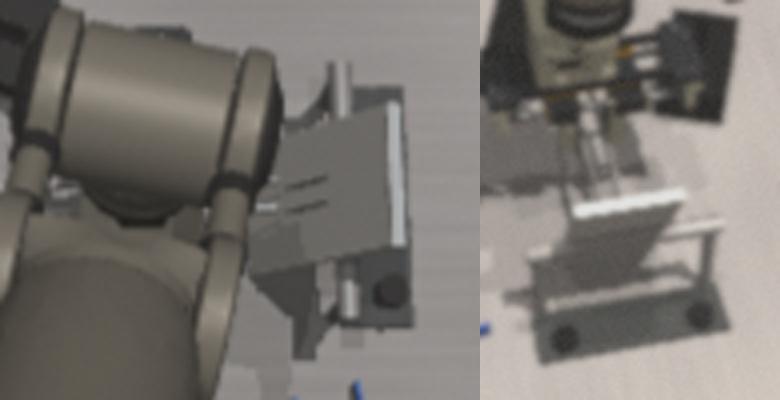

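The crop shows the tips at about (270,205) just short of the board and in line with the strokes, and the board has not moved. The opening is 26.1 mm at 8.2 N, which gives a tip gap of about 14 mm. Handing in.

```bash
python3 -c "
from cell import robot
print(robot.hand_in())"
```

```text
the job is handed in; nothing more can be done
None
```

I handed the job in at about 27 s: the board leans about 25° on the middle of the crossbar, and the forceps are held level about 2 cm in front of the strokes, with the tips about 14 mm apart judging by grip opening and force.

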